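# Feed two keyed ballast slugs down the trim-mass chute

### The job

Load both ribbed steel ballast slugs into the open upper end of the sloping chute, turned the way that lets them slide under its guard, so that they queue one behind the other against the shut gate. Then lift the gate to let both run down into the collecting tray, and push the gate fully shut again. Leave the other things on the bench where they are.

Things in the scene. Friction and masses are not known exactly. Their poses are not given: they have to be found in the camera images.
- chute: Aluminium gravity chute, fixed, with a grey tray at its low end; 0.45 m long, 0.20 m high. Origin on the bench under it; +y points level to the high end, +z up, +x across. The smooth floor slopes 30 degrees down to -y (normal 0, -0.5, 0.866). Channel 42 mm wide; walls 8 mm high, 4 mm thick; the lips by the mouth flare to 31 mm off centre, 13 mm above the floor.
- mouth (a point): Loading point: on the chute floor, on its centre line, 180 mm up-slope of the gate; about 0.165 m above the bench. The channel is open above from 125 mm up-slope of the gate to a 22 mm high back stop at 236 mm. A correctly turned slug let go here on the floor slides down by itself.
- guard (a point): Upper end of the steel guard, at its underside, 125 mm up-slope of the gate. The guard runs from here to the gate over the -x half of the channel (x -29 to -3 mm), underside 14.5 mm and top 19 mm off the floor; the +x half is open above. A slug passes only flat on its base, length along the channel, rib on the +x side (slug +x along chute +x); other ways it jams.
- queue_front (a point): Point on the chute floor on its centre line, 42 mm up-slope of the gate: where the underside centre of the first slug comes to rest (its rib top touches the gate).
- queue_back (a point): Point on the chute floor on its centre line, 92 mm up-slope of the gate: where the underside centre of the second slug comes to rest, touching the first.
- tray_floor (a point): Centre of the inner floor of the collecting tray at the chute's foot. Inside it is 132 mm along chute x and 177 mm along chute y; side and end walls rise 46 mm above this floor.
- gate (a joint): Lift gate across the channel: 0 = fully shut (lower stop), 0.055 m = fully up. Slides straight up; it is stiff (about 3 N) and stays where it is left. At rest it may start a few mm up, still blocking. The slugs run free beneath it from about 0.04 m up.
- gate_grip (a point): Centre of the top face of the gate's black plastic handle; moves with the gate. The handle block is 40 mm along chute x, 12 mm along chute y (pinch this way from above), 26 mm high below this point; 0.17 m above the bench when shut. Guide posts 10 x 16 mm stand 40 mm either side of it along chute x, 0.18 m high.
- slug_a: Steel ballast slug, about 0.25 kg: flat base 36 mm (its x) by 50 mm (its y), 10 mm thick, with a full-length rib 14 mm wide and 20 mm high on the +x side of the base (x = +4 to +18 mm), 30 mm high in all. Origin: centre of its underside; z up. Lies flat on the bench, rib up, in any yaw. Can be pinched by the rib from above. Its two ends are alike.
- slug_b: A second slug, identical to slug_a.
- spacer: Plain flat steel block 45 x 34 x 12 mm without a rib: not to be loaded, leave alone. Origin: centre of its underside.
- driver: Screwdriver lying on the bench, leave alone.
- wrench: Wrench lying on the bench, leave alone.
- jar: White capped jar, 48 mm across and 75 mm high, leave alone. Origin: centre of its underside.
Not all that is in view belongs to the job. What is shaped like the slug_a but blue, pink or red is not meant.

How it is judged:
On the way:
1. both slugs lie released in the queue under the guard, one behind the other against the shut gate (((distance between slug_a and queue_front below 0.012 m and distance between slug_b and queue_back below 0.012 m) or (distance between slug_b and queue_front below 0.012 m and distance between slug_a and queue_back below 0.012 m)) and value of joint gate below 0.012 m and linear speed of each of slug_a, slug_b below 0.02 m/s and contact force between the fingers and slug_a below 0.1 N and contact force between the fingers and slug_b below 0.1 N), for 0.2 s.
At the end, for the whole second after the job is handed in: Both slugs lie at rest and released inside the collecting tray (in any attitude), and the gate is pushed shut to within 4 mm of its lower stop (x of slug_a in the frame of tray_floor between -0.068 and 0.068 m and y of slug_a in the frame of tray_floor between -0.092 and 0.092 m and z of slug_a in the frame of tray_floor between -0.006 and 0.06 m and x of slug_b in the frame of tray_floor between -0.068 and 0.068 m and y of slug_b in the frame of tray_floor between -0.092 and 0.092 m and z of slug_b in the frame of tray_floor between -0.006 and 0.06 m and linear speed of each of slug_a, slug_b below 0.02 m/s and contact force between the fingers and slug_a below 0.1 N and contact force between the fingers and slug_b below 0.1 N and value of joint gate below 0.004 m); the robot touches nothing.
It fails at once if the spacer is moved by more than 30 mm (distance of spacer from where it was at the start of the episode above 0.03 m).
It fails at once if the driver is moved by more than 30 mm (distance of driver from where it was at the start of the episode above 0.03 m).
It fails at once if the wrench is moved by more than 30 mm (distance of wrench from where it was at the start of the episode above 0.03 m).
It fails at once if the jar is moved by more than 30 mm (distance of jar from where it was at the start of the episode above 0.03 m).
It also fails if it takes over 67 s, if anything falls off the work surface, if the arm or the gripper's body presses on something with over 40 N, if the wrist force passes 120 N, or if a joint passes its speed limit or range.

### The arm

A 7-joint arm with a two-finger parallel gripper is mounted at the origin on the work surface. World frame = base frame: x ahead of the robot, y to its left, z up, the work surface at z = 0. Lengths are in m, angles in rad, forces in N, time in s.
With the tool pointing down it reaches from about 0.4 to 0.9 m from the base axis. Payload 5.5 kg.
Tool frame: the origin (TCP) lies midway between the tips of the shut fingers; the grasp point (between the pads) lies 19 mm behind it (manip.grip_depth is the distance from the TCP to the grasp point, in m); z points along the fingers, y is the line along which they close (so a half turn about z gives the same grasp; the last joint's range is limited). The gripper opens to 92 mm and grips with 3 to 60 N. Pads are 19 mm wide; open, the fingers measure 130 mm over their backs; the gripper's body (75 mm by 190 mm) begins 47 mm behind the grasp point.
Start: joints at [1.552, 0.501, -0.427, 1.55, 0.221, 1.138, -0.21], TCP at [0.181, -0.624, 0.227] pointing down, gripper open.
Joint ranges: [-2.88, 2.88], [-0.31, 2.03], [-1.54, 1.56], [0.2, 2.42], [-1.41, 4.55], [0.19, 2.02], [-2.57, 2.57]. Speed limits (rad/s): [2.57, 2.57, 3.14, 3.14, 3.14, 3.14, 3.14].

### API

Orientations are given as a unit quaternion [x, y, z, w].
In Python, from bench import manip, effector, viewer gives the robot as it stands. Calls block until the motion is done:
- manip.move_pose(position, orientation): joint-space move of the TCP to a pose.
- manip.servo_line(position, ori=None, vel=0.15): straight line of the TCP; ori=None keeps the orientation; vel is the mean speed in m/s.
- manip.movej(angles): joint-space move.
- effector.open_jaws() and effector.close(f_grip=None): open the fingers fully, or close them until they stop; f_grip is the grip in N (None keeps the last).
- manip.sleep(seconds).
- manip.solve_ik(position, orientation): joint angles nearest the present ones, or None.
- viewer.get_image(name): name is "side" or "top"; returns the picture (400x640x3 uint8, red, green, blue); there is no depth.
- viewer.get_calibration(name): a dict with "vfov" (degrees; the focal length in pixels is half the picture's height over the tangent of half this angle, whatever the lens; pixels are square), "cx", "cy" (the principal point, pixels), "dist_coeffs" ([k1, k2, p1, p2, k3] as OpenCV has them; the pictures are not rectified), "eye" and "attitude" of the camera in the world. Camera axes: x right, y down, z forward; pixel columns grow to the right and rows downward; lengths in m; the calibration is good to about 2 mm. A picture is of the moment at which its call begins. get_calibration takes no time and is no camera call.
A pose or a line that the arm cannot do raises manip.PlanningError and nothing moves.
- manip.hand_in(): hands the job in; it is judged then, once.
Readings, each from a call of its own:
- manip.current_clock(): time.
- manip.current_q(): joint angles.
- manip.current_joint_velocities(): joint speeds.
- manip.current_tau(): joint torques, N m.
- manip.current_tool_pos(): TCP position.
- manip.current_tcp_rot(): TCP orientation.
- manip.current_force(): force on the tool from outside, world axes, zero at the start.
- manip.current_wrist_torque(): the same for the moment, N m.
- manip.current_finger_gap(): finger opening in m.
- manip.current_gripper_force(): force on a finger pad.
Only numpy, scipy, OpenCV 4.12 (cv2) and the standard library are available. Lean on these libraries where they do the work, as an engineer would, in place of code of your own. Each camera call takes 0.05 s, during which the arm holds its last target. There are 200 camera calls.

## Working session

There is one attempt and no reset: what is moved stays moved. The work goes in short steps, each a Python script; the robot and the scene stay as the last script left them, time stands still between calls to the robot, and variables do not carry over. Pictures are saved under pics/ and viewed, at most 10 in all, crops included, and the job is handed in when it is done.

```bash
mkdir -p pics; python3 - <<'E'
from bench import manip, viewer
import cv2
for n in("top","side"):
    im=viewer.get_image(n); cv2.imwrite(f"pics/{n}0.png",im[:,:,::-1]); print(n,viewer.get_calibration(n))
print(manip.current_tool_pos(),manip.current_tcp_rot(),manip.current_clock(),manip.grip_depth)
E
```

```text
top {'vfov': 43.714565304981164, 'cx': 315.06306622317675, 'cy': 201.8092034323933, 'dist_coeffs': array([-0.07113778,  0.        ,  0.        ,  0.        ,  0.        ]), 'eye': array([0.38783324, 0.08003807, 1.53223696]), 'attitude': array([ 0.71220158, -0.70099365,  0.03213547, -0.0185507 ])}
side {'vfov': 46.70346415951853, 'cx': 331.70498615010325, 'cy': 199.91433887918652, 'dist_coeffs': array([-0.07073275,  0.        ,  0.        ,  0.        ,  0.        ]), 'eye': array([0.23315904, 0.77325474, 1.01109839]), 'attitude': array([-0.14763293,  0.92725145, -0.33851242,  0.06179488])}
[ 0.18055739 -0.62375789  0.22578434] [ 9.90082947e-01  1.40481229e-01 -1.01360960e-04 -8.78424572e-04] 0.1 0.0188
```

View pics/top0.png

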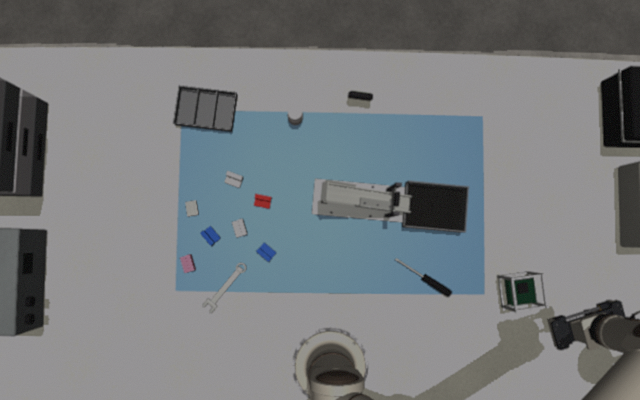

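View pics/side0.png

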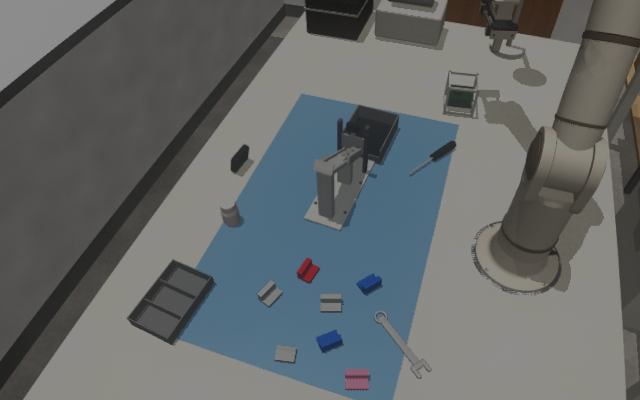

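The top view shows two grey ribbed candidates at (233,179) and (240,228). The things that could be confused with them are the flat spacer (191,208), red (263,201), blue (210,236) and (266,252), and pink (188,264). The chute is at (365,200) with its tray at (437,206). In the side view the ribbed greys are at (270,293) and (331,303), and the spacer is at (286,354). I'll check these in close crops.

```bash
python3 - <<'E'
import cv2,numpy as np
t=cv2.imread("pics/top0.png");s=cv2.imread("pics/side0.png")
r=lambda im,x,y,w,h,k:cv2.resize(im[y:y+h,x:x+w],None,fx=k,fy=k,interpolation=cv2.INTER_CUBIC)
a=r(t,180,160,100,75,4)   # 400x300
a2=r(t,220,165,50,75,8)  # 400x600
b=r(s,250,270,100,75,4)
cv2.imwrite("pics/c1.png",np.hstack([np.vstack([a,b]),a2]))
cv2.imwrite("pics/c2.png",np.vstack([r(t,305,170,170,70,4.7)[:,:799],r(s,290,100,140,48,0+5.7)[:270,:799]]))
cv2.imwrite("pics/c3.png",r(s,300,100,105,130,4.6))
E
```

```text
Traceback (most recent call last):
ValueError: all the input array dimensions except for the concatenation axis must match exactly, but along dimension 1, the array at index 0 has size 799 and the array at index 1 has size 798
```

View pics/c1.png

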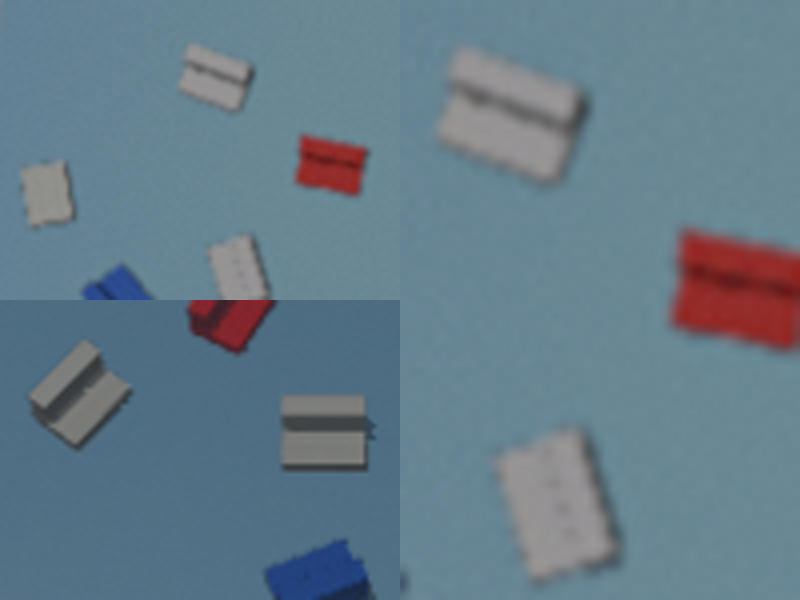

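The crops show both greys are ribbed. On slug 1 (top 233,179) the rib is along its upper (+x) edge. On slug 2 (top 240,228) it is on the right (-y) side. The plain block at (191,208) is the spacer. Next is the chute.

```bash
python3 - <<'E'
import cv2,numpy as np
t=cv2.imread("pics/top0.png");s=cv2.imread("pics/side0.png")
r=lambda im,x,y,w,h,k:cv2.resize(im[y:y+h,x:x+w],None,fx=k,fy=k,interpolation=cv2.INTER_CUBIC)
cv2.imwrite("pics/c2.png",np.clip(r(t,305,170,170,70,4.7)*1.4,0,255))
cv2.imwrite("pics/c3.png",np.clip(r(s,300,100,105,130,4.6)*1.4,0,255))
E
```

```text
[ WARN:0@0.022] global loadsave.cpp:1063 imwrite_ Unsupported depth image for selected encoder is fallbacked to CV_8U.
```

View pics/c2.png

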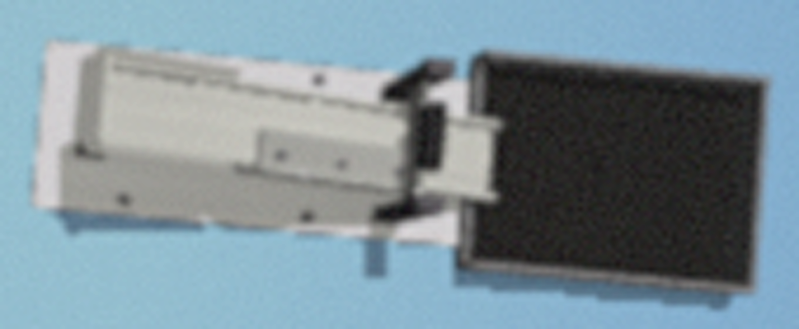

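View pics/c3.png

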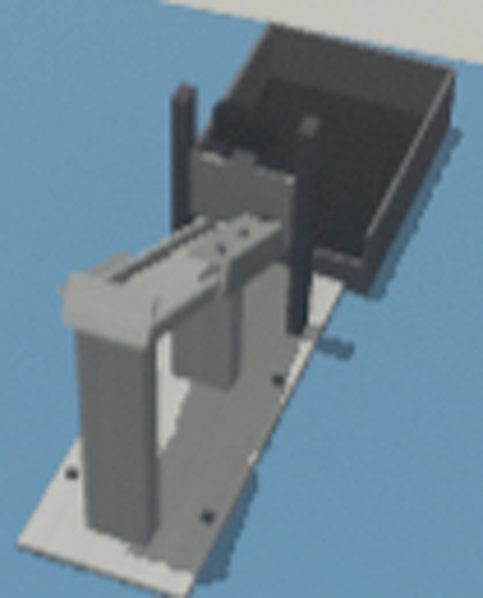

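In the top view the guard sits on the image-lower (-x) side and the posts frame the gate near (396,199), so chute +x is roughly world +x. Now I'll measure with rays.

```bash
cat > h.py <<'E'
import cv2,numpy as np
from bench import manip,effector,viewer
from scipy.spatial.transform import Rotation as R
def ray(n,p):
    c=viewer.get_calibration(n); f=200/np.tan(np.radians(c["vfov"]/2))
    K=np.array([[f,0,c["cx"]],[0,f,c["cy"]],[0,0,1]])
    u=cv2.undistortPoints(np.array(p,float).reshape(-1,1,2),K,c["dist_coeffs"]).reshape(-1,2)
    return np.array(c["eye"]),R.from_quat(c["attitude"]).apply(np.c_[u,np.ones(len(u))])
def plane(n,p,z):
    e,d=ray(n,p); return e+d*((z-e[2])/d[:,2])[:,None]
def tri(pt,ps):
    (e1,d1),(e2,d2)=ray("top",pt),ray("side",ps); out=[]
    for a,b in zip(d1,d2):
        s=np.linalg.lstsq(np.c_[a,-b],e2-e1,rcond=None)[0]
        p,q=e1+s[0]*a,e2+s[1]*b; out.append(np.r_[(p+q)/2,np.linalg.norm(p-q)])
    return np.array(out)
E
python3 - <<'E'
from h import *
np.set_printoptions(precision=4,suppress=True)
T=lambda p:[(305+a/4.7-.4,170+b/4.7-.4) for a,b in p]
S=lambda p:[(300+a/4.6-.4,100+b/4.6-.4) for a,b in p]
pt=T([(437,66),(404,205)]);ps=S([(183,90),(310,122)])
print("posts tri",tri(pt,ps)); print(plane("top",pt,.18),plane("side",ps,.18))
print("handle",plane("top",T([(431,105),(431,165)]),.17))
c=T([(45,42),(35,207)]);cs=S([(18,545),(185,597)])
print("plate",plane("top",c,0.004),plane("side",cs,.004))
print("tray",plane("top",T([(482,55),(767,80),(752,290),(462,265)]),.05))
print("guard up end",plane("top",T([(258,128),(254,170)]),.156))
print("stop",plane("top",T([(103,50),(80,153)]),.21))
print("plate top edge",plane("top",T([(45,42),(380,74)]),.004))
for n,boxes in(("top",((222,168,22,22),(230,216,20,24),(182,199,18,20),(253,192,20,18),(199,225,22,22),(255,241,23,22))),("side",((256,278,30,30),(316,292,30,22)))):
  im=cv2.imread(f"pics/{n}0.png").astype(int)
  for x,y,w,h in boxes:
    c=im[y:y+h,x:x+w]; bg=np.median(np.r_[c[0],c[-1],c[:,0],c[:,-1]],0)
    m=(np.abs(c-bg).sum(2)>60).astype(np.uint8)
    cn=max(cv2.findContours(m,0,1)[0],key=cv2.contourArea)
    box=cv2.boxPoints(cv2.minAreaRect(cn))+[x,y]
    P=plane(n,box,.012)[:,:2]; e=P[1:]-P[:-1]
    print(n,(x,y),box.mean(0),P.mean(0),"sides",np.linalg.norm(e[:2],axis=1),"dirs",np.degrees(np.arctan2(e[:2,1],e[:2,0])))
E
```

```text
posts tri [[ 0.538  -0.1701  0.1837  0.0009]
 [ 0.455  -0.149   0.1975  0.0029]]
[[ 0.5388 -0.1707  0.18  ]
 [ 0.4574 -0.1516  0.18  ]] [[ 0.5389 -0.1744  0.18  ]
 [ 0.4584 -0.1692  0.18  ]]
handle [[ 0.5169 -0.1691  0.17  ]
 [ 0.4816 -0.1692  0.17  ]]
plate [[0.5697 0.0553 0.004 ]
 [0.4613 0.0602 0.004 ]] [[0.5697 0.0549 0.004 ]
 [0.4624 0.0613 0.004 ]]
tray [[ 0.561  -0.2238  0.05  ]
 [ 0.5483 -0.4093  0.05  ]
 [ 0.4131 -0.3986  0.05  ]
 [ 0.4265 -0.2112  0.05  ]]
guard up end [[ 0.5028 -0.0688  0.156 ]
 [ 0.4779 -0.0667  0.156 ]]
stop [[0.5412 0.0256 0.21  ]
 [0.4824 0.0379 0.21  ]]
plate top edge [[ 0.5697  0.0553  0.004 ]
 [ 0.5525 -0.1655  0.004 ]]
top (222, 168) [235.8 176.9] [0.5698 0.2958] sides [0.0192 0.0455] dirs [ -24.914  -115.6425]
top (230, 216) [243.9865 227.4189] [0.4156 0.2667] sides [0.0145 0.0516] dirs [ -79.5743 -169.1665]
top (182, 199) [192.284 208.312] [0.4712 0.4262] sides [0.0331 0.0422] dirs [ -78.7325 -167.8959]
top (253, 192) [262.2308 200.8462] [0.4976 0.213 ] sides [0.0396 0.0552] dirs [  -9.9126 -100.3865]
top (199, 225) [210.1706 235.2824] [0.39   0.3691] sides [0.0417 0.0571] dirs [ -48.2228 -137.9825]
top (255, 241) [265.7805 252.0244] [0.3421 0.1989] sides [0.0406 0.0541] dirs [ -37.6052 -127.5817]
side (256, 278) [269.25 294.25] [0.5638 0.3053] sides [0.0566 0.0484] dirs [-110.1138  151.9922]
side (316, 292) [331.5 305.5] [0.4108 0.2872] sides [0.0552 0.0342] dirs [-162.0475  107.5362]
```

```bash
python3 - <<'E'
from h import *
np.set_printoptions(precision=4,suppress=True)
# rib-side outer edge (z .03), far base edge (z .01)
D={"s1":{"top":([(227.1,171),(243.1,176.2)],[(225,182.2),(239.4,188.1)]),"side":([(271,280),(257.5,295)],[(282.5,293),(269.5,307)])},
"s2":{"top":([(242.5,218.7),(246.9,235)],[(232.2,221.9),(236.9,237.5)]),"side":([(320.5,293.7),(341.7,293.7)],[(320.5,310.2),(341.7,310.2)])}}
for s in D:
  for n,(a,b) in D[s].items():
    A=plane(n,np.array(a)-.4,.03)[:,:2];B=plane(n,np.array(b)-.4,.01)[:,:2]
    l=(A[1]-A[0]+B[1]-B[0])/2; x=A.mean(0)-B.mean(0)
    print(s,n,"c",(A.mean(0)+B.mean(0))/2,"w",np.linalg.norm(x),"L",np.linalg.norm(l),"xdir",np.degrees(np.arctan2(x[1],x[0])),"ydir",np.degrees(np.arctan2(l[1],l[0])))
# IK checks
yaw=np.radians(-4.4)
Rch=R.from_euler('z',yaw)*R.from_euler('x',30,degrees=True)
def rel(k): # tool in slug frame: z down, y = +-x
    return R.from_matrix(np.array([[0,k,0],[k,0,0],[0,0,-1.]]))
from itertools import product
q0=manip.current_q(); print(q0)
for k in(1,-1):
  for h in (.015,.1):
    p=np.array([.510,-.0155,.165])+Rch.apply([.011,0,h]); q=manip.solve_ik(p,(Rch*rel(k)).as_quat()); print("mouth",k,h,p,q)
  for nm,c,a in(("s1",(.566,.297),-14),("s2",(.412,.279),-104)):
    Rs=R.from_euler('z',a,degrees=True); p=np.r_[c,0]+Rs.apply([.011,0,.014]); print(nm,k,p,manip.solve_ik(p,(Rs*rel(k)).as_quat()))
E
```

```text
s1 top c [0.5622 0.3023] w 0.03495330363079281 L 0.04956360796882916 xdir -17.985480821425387 ydir -109.15075240572372
s1 side c [0.5609 0.3066] w 0.0361958488154985 L 0.04863360482452665 xdir -21.08099643211293 ydir 72.14165391360254
s2 top c [0.4138 0.2802] w 0.034307497175512604 L 0.05027024570879438 xdir -75.15879744501873 ydir -162.6649963036624
s2 side c [0.4144 0.282 ] w 0.032952269103229785 L 0.05028244741273008 xdir -72.09038468067703 ydir -162.03855078402253
[ 1.5522  0.5018 -0.4268  1.5513  0.2208  1.1383 -0.2103]
mouth 1 0.015 [ 0.5204 -0.0238  0.178 ] [ 1.1071  0.6338 -1.0229  1.8836  0.011   0.9461  0.0864]
mouth 1 0.1 [ 0.5171 -0.0662  0.2516] [ 1.2466  0.5983 -1.1414  1.7879  0.0182  1.1296  0.0823]
s1 1 [0.5767 0.2943 0.014 ] [ 0.0413  0.8919 -0.8153  1.6716  0.7815  0.9346 -1.3236]
s2 1 [0.4093 0.2683 0.014 ] [-0.6473  0.5223  0.0146  2.0935 -0.0145  0.5258 -2.4372]
mouth -1 0.015 [ 0.5204 -0.0238  0.178 ] [-0.3561  0.5645  0.9062  1.9311 -0.9453  1.3143 -2.2143]
mouth -1 0.1 [ 0.5171 -0.0662  0.2516] [-0.419   0.5757  1.1336  1.8404 -0.9191  1.522  -2.2014]
s1 -1 [0.5767 0.2943 0.014 ] [ 0.2649  1.2275 -1.3107  1.6645  1.24    1.2947  1.5894]
s2 -1 [0.4093 0.2683 0.014 ] [ 0.3169  1.0705 -1.3082  2.0646  1.2155  1.1286 -0.2731]
```

```bash
cat >> h.py <<'E'
YAW=-4.4
Rch=R.from_euler('z',YAW,degrees=True)*R.from_euler('x',30,degrees=True)
REL=R.from_matrix([[0,1,0],[1,0,0],[0,0,-1.]])
MOUTH=np.array([.510,-.0155,.165])
def st(s): print(s,"t%.2f"%manip.current_clock(),"tcp",np.round(manip.current_tool_pos(),4),"gap%.4f"%manip.current_finger_gap(),"F",np.round(manip.current_force(),1))
def pick(c,a,dx=0):
    Rs=R.from_euler('z',a,degrees=True); p=np.r_[c,0]+Rs.apply([.011+dx,0,0]); o=(Rs*REL).as_quat()
    manip.move_pose(p+[0,0,.16],o); manip.servo_line(p+[0,0,.05],vel=.2); manip.servo_line(p+[0,0,.014],vel=.08); st("down")
    effector.close(30); st("closed")
    manip.servo_line(p+[0,0,.30],vel=.25); st("up")
def over(h=.12):
    manip.move_pose(MOUTH+Rch.apply([.011,0,h]),(Rch*REL).as_quat()); st("over")
def snap(n,f): cv2.imwrite(f,viewer.get_image(n)[:,:,::-1])
E
python3 - <<'E'
from h import *
p=manip.current_tool_pos()
effector.open_jaws()
manip.servo_line(np.r_[p[:2],.40],vel=.3)
manip.move_pose([.5,.0,.40],(R.from_euler('z',-10,degrees=True)*REL).as_quat()); st("mid")
pick((.5617,.304),-18.5)
over()
snap("side","pics/o1s.png");snap("top","pics/o1t.png")
t=cv2.imread("pics/o1t.png");s=cv2.imread("pics/o1s.png")
k=lambda im,x,y,w,h:cv2.resize(im[y:y+h,x:x+w],(400,400))
cv2.imwrite("pics/o1.png",np.hstack([k(t,290,140,130,130),k(s,270,60,150,150)]))
E
```

```text
mid t3.52 tcp [ 0.5002 -0.0014  0.3999] gap0.0916 F [ 0.4  0.2 -0.3]
down t6.28 tcp [0.5718 0.3006 0.0136] gap0.0921 F [-0.1  0.1  0.7]
closed t7.47 tcp [0.5722 0.3005 0.014 ] gap0.0138 F [-1.1 -0.2 -0. ]
up t8.76 tcp [0.5715 0.2998 0.2983] gap0.0135 F [ 0.3  0.2 -2.7]
over t10.22 tcp [ 0.5166 -0.0747  0.2692] gap0.0139 F [-0.9  0.2 -1.8]
```

View pics/o1.png

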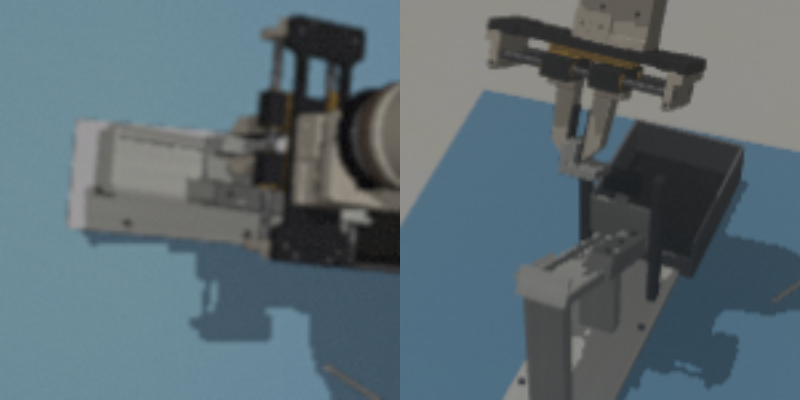

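The slug is held by its rib (gap 14 mm). It is tilted to the slope, with the base plate on the -x side as needed. Next I'll lower it along the floor normal until it touches, then release.

```bash
cat >> h.py <<'E'
def drop():
    P=lambda h:MOUTH+Rch.apply([.011,0,h])
    manip.servo_line(P(.022),vel=.15); manip.sleep(.2); n=Rch.apply([0,0,1]); f0=manip.current_force()@n; st("near")
    for h in np.arange(.0205,.007,-.0015):
        manip.servo_line(P(h),vel=.03); f=manip.current_force()@n-f0
        if f>2.5: break
    print("contact h",h,"f",f); effector.open_jaws(); st("open")
    manip.servo_line(P(.14),vel=.25); manip.sleep(.1)
E
python3 - <<'E'
from h import *
drop()
p=manip.current_tool_pos(); manip.servo_line(np.r_[p[:2]+[0,.0],.36],vel=.3)
manip.move_pose([.45,.2,.33],(R.from_euler('z',-60,degrees=True)*REL).as_quat()); st("away")
snap("side","pics/o2s.png");snap("top","pics/o2t.png")
t=cv2.imread("pics/o2t.png");s=cv2.imread("pics/o2s.png")
k=lambda im,x,y,w,h:cv2.resize(im[y:y+h,x:x+w],(400,400),interpolation=cv2.INTER_CUBIC)
cv2.imwrite("pics/o2.png",np.hstack([k(t,315,160,90,90),k(s,310,110,80,80)]))
E
```

```text
near t11.32 tcp [ 0.5208 -0.0281  0.1847] gap0.0138 F [-0.6 -0.  -2.3]
contact h 0.012999999999999994 f 5.4548559025062895
open t14.11 tcp [ 0.5205 -0.0228  0.1763] gap0.0919 F [-0.3  0.  -0.5]
away t16.99 tcp [0.45   0.1992 0.3292] gap0.0918 F [-0.5  0.2 -0.1]
```

View pics/o2.png

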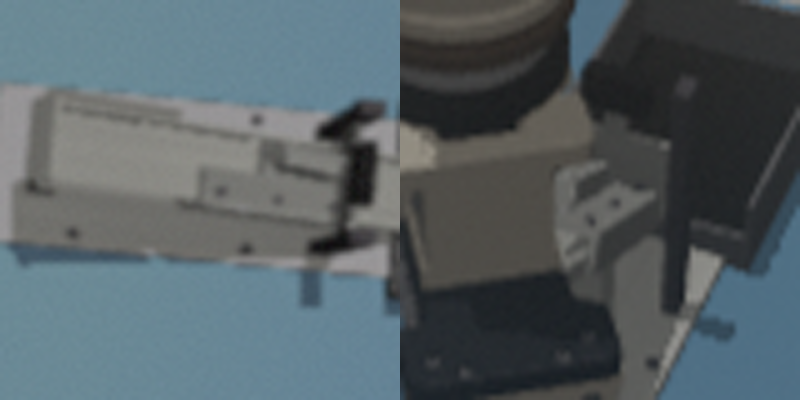

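Slug 1 is queued under the guard, rib visible beside it at crop (265–345,165), against the gate. Now slug 2.

```bash
python3 - <<'E'
from h import *
pick((.4142,.281),-73,.003)
if abs(manip.current_finger_gap()-.0138)<.002:
    over(); drop()
    p=manip.current_tool_pos(); manip.servo_line(np.r_[p[:2],.36],vel=.3)
    manip.move_pose([.45,.2,.33],(R.from_euler('z',-60,degrees=True)*REL).as_quat()); st("away")
snap("side","pics/o3s.png");snap("top","pics/o3t.png")
t=cv2.imread("pics/o3t.png");s=cv2.imread("pics/o3s.png")
k=lambda im,x,y,w,h:cv2.resize(im[y:y+h,x:x+w],(400,400),interpolation=cv2.INTER_CUBIC)
cv2.imwrite("pics/o3.png",np.hstack([k(t,315,160,90,90),k(s,310,110,80,80)]))
E
```

```text
down t19.16 tcp [0.4182 0.2677 0.0139] gap0.0918 F [-0.5  0.3 -0.2]
closed t20.34 tcp [0.4183 0.268  0.0141] gap0.0135 F [ 0.2  1.7 -0.3]
up t21.63 tcp [0.4174 0.2669 0.2985] gap0.0137 F [-0.7  0.1 -2.8]
over t23.84 tcp [ 0.5164 -0.0754  0.2688] gap0.0138 F [-0.2  0.8 -2.5]
near t24.84 tcp [ 0.5208 -0.0282  0.1849] gap0.0135 F [-0.1  0.5 -2.6]
contact h 0.012999999999999994 f 4.186668071586531
open t27.63 tcp [ 0.5205 -0.0228  0.1762] gap0.0913 F [-1.   0.5 -1.2]
away t30.60 tcp [0.4501 0.1992 0.3294] gap0.0920 F [-0.5 -0.1 -0.3]
```

View pics/o3.png

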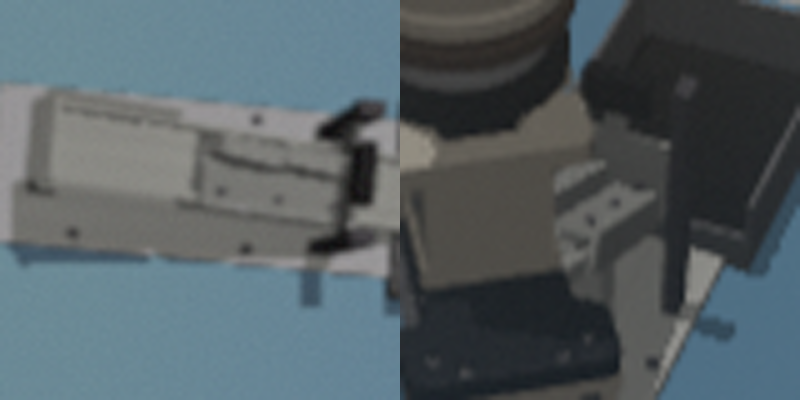

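Both ribs now show in line from crop x=200 to 345, against the shut gate. Next I'll pinch and lift the gate.

```bash
cat >> h.py <<'E'
G=np.array([.498,-.1705,.155])
Rz=R.from_euler('z',YAW,degrees=True)
OG=[(Rz*R.from_matrix([[-s,0,0],[0,s,0],[0,0,-1.]])).as_quat() for s in(1,-1)]
E
python3 - <<'E'
from h import *
q=manip.current_q()
c=[manip.solve_ik(G+[0,0,.1],o) for o in OG]; d=[9 if x is None else np.abs(x-q).max() for x in c]; print(d,np.round(c,2).tolist())
o=OG[int(np.argmin(d))]
manip.move_pose(G+[0,0,.2],o); manip.servo_line(G+[0,0,.03],vel=.2); manip.servo_line(G,vel=.06); st("at gate")
effector.close(45); st("closed")
if manip.current_finger_gap()>.008:
    for dz in np.arange(.01,.0501,.01):
        manip.servo_line(G+[0,0,dz],vel=.08); print(dz,manip.current_force().round(1))
        if manip.current_force()[2]<-25: break
    manip.sleep(1.0); st("lifted")
    snap("side","pics/o4s.png");snap("top","pics/o4t.png")
    t=cv2.imread("pics/o4t.png");s=cv2.imread("pics/o4s.png")
    k=lambda im,x,y,w,h:cv2.resize(im[y:y+h,x:x+w],(400,400),interpolation=cv2.INTER_CUBIC)
    cv2.imwrite("pics/o4.png",np.hstack([k(t,340,140,140,140),k(s,310,70,110,110)]))
E
```

```text
[np.float64(3.3231231412301154), np.float64(0.4167821711242466)] [[0.22, 0.22, 0.07, 1.84, -0.02, 1.08, 1.79], [0.08, 0.22, 0.23, 1.85, -0.06, 1.08, -1.32]]
at gate t33.75 tcp [ 0.4979 -0.1706  0.1548] gap0.0914 F [ 0.6 -0.1  1.2]
closed t34.97 tcp [ 0.498  -0.1701  0.155 ] gap0.0117 F [0.7 1.7 0.7]
0.01 [-1.3  2.9  2.5]
0.02 [-1.5  4.1  3.5]
0.03 [-0.1  3.9  2.7]
0.04 [-0.7  4.5  2.2]
0.05 [ 3.8  3.6 -8.4]
lifted t37.34 tcp [ 0.4979 -0.17    0.2035] gap0.0117 F [ 3.3  3.2 -9.5]
```

View pics/o4.png

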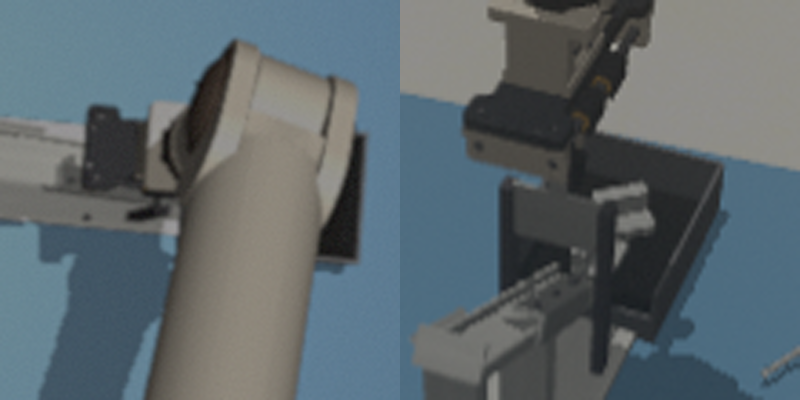

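The gate is up at its stop. In the side crop, grey slug shapes show inside the tray at about (630,210). I'll lower the gate with a force stop, back off, and check.

```bash
python3 - <<'E'
from h import *
manip.sleep(.5)
f=0
for dz in np.arange(.04,-.0161,-.002):
    manip.servo_line(G+[0,0,dz],vel=.06); f=manip.current_force()[2]
    if dz<.04 and f>18: break
print("stopped dz",dz,f); manip.sleep(.3); st("low")
effector.open_jaws(); st("open")
manip.servo_line(G+[0,0,.2],vel=.25)
manip.move_pose([.45,.2,.36],(R.from_euler('z',-60,degrees=True)*REL).as_quat()); st("away")
snap("side","pics/o5s.png");snap("top","pics/o5t.png")
t=cv2.imread("pics/o5t.png");s=cv2.imread("pics/o5s.png")
k=lambda im,x,y,w,h:cv2.resize(im[y:y+h,x:x+w],(400,400),interpolation=cv2.INTER_CUBIC)
cv2.imwrite("pics/o5.png",np.hstack([k(t,350,150,125,125),k(s,320,90,90,90)]))
E
```

```text
stopped dz -0.010000000000000044 25.019787981437165
low t44.81 tcp [ 0.4982 -0.1702  0.1482] gap0.0119 F [-8.8  8.  24.5]
open t46.12 tcp [ 0.498  -0.1705  0.145 ] gap0.0919 F [ 0.2 -0.  -0.9]
away t48.51 tcp [0.4509 0.1981 0.3599] gap0.0919 F [-0.1 -0.9  0.2]
```

View pics/o5.png

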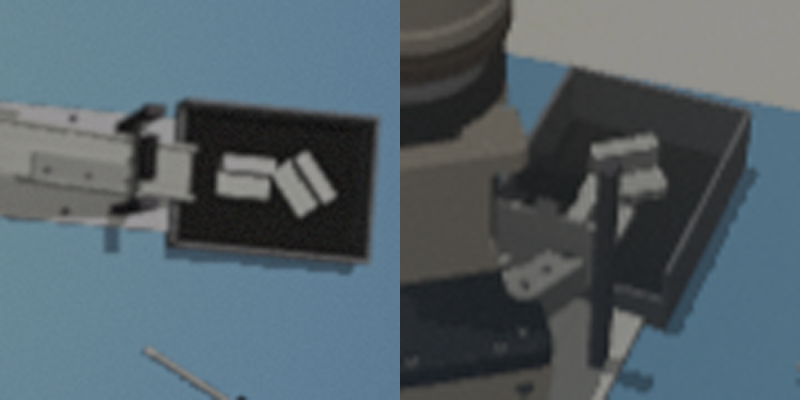

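Both slugs lie in the tray, at about (247,177) and (306,185) in the top crop. The gate went from its upper to its lower stop (0.2035 to 0.1482, or 55 mm), so it is fully shut.

```bash
python3 -c "
from bench import manip
print(manip.hand_in(),manip.current_clock())"
```

```text
the job is handed in; nothing more can be done
the job is handed in; nothing more can be done
```

I handed the job in at about 48.5 s of the 67 s limit: both slugs queued against the shut gate, then ran down into the tray, and the gate is shut again (about 55 mm of travel, stop to stop).

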